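# Prop the sprung die catch open and take the die out

### The arm

A 6-joint arm with a two-finger parallel gripper is mounted at the origin on the work surface. World frame = base frame: x ahead of the robot, y to its left, z up, the work surface at z = 0. Lengths are in m, angles in rad, forces in N, time in s.
With the tool pointing down it reaches from about 0.275 to 0.875 m from the base axis. Payload 12.5 kg.
Tool frame: the origin (TCP) lies at the very end of the fingers, on their centre line; the grasp point (between the pads) lies 19 mm behind it; x points along the fingers, z is the direction in which the jaws open and shut, and the axes are right-handed (so a half turn about x gives the same grasp; the last joint's range is limited). The gripper opens to 85 mm and grips with 20 to 120 N. Pads are 22 mm wide; open, the fingers measure 114 mm over their backs; the gripper's body (76 mm by 85 mm) begins 54 mm behind the grasp point. The pads swing forward as they close: fully open they stand 13 mm farther back than shut.
Start: joints at [1.204, 0.351, 1.652, -0, 1.139, -0.085], TCP at [0.153, 0.528, 0.206] pointing down, gripper open.
Joint ranges: [-2.75, 2.75], [-0.79, 2.1], [0.01, 2.65], [-1.57, 4.71], [0.07, 3.14], [-2.87, 2.87]. Speed limits (rad/s): [2.22, 2.22, 2.79, 3.14, 3.14, 3.14].

### API

Orientations are given as a unit quaternion [x, y, z, w].
In Python, from workcell import manip, cams, models gives the robot as it stands. The module is installed in compiled form; this text tells all that it offers.
- The arm moves only by the shell command python3 -m jog 'ROWS' [OPENING] [FORCE]. ROWS is JSON, a list of rows, each an object with "slide": the shift along the tool's x, y, z in m, a list of three; "spin": the turn about the tool's x in degrees. In form: [{"slide": [x, y, z], "spin": spin}, ...]. A call has 1 to 8 rows; each row shifts and turns the commanded pose from where the row before left it, along the tool's axes as they then stand; what a row does not reach is not made up. A row lasts 1/8 s, in which the tool goes at most 62.5 mm and 10.7 degrees, less where a joint would pass 70% of its speed; a pose out of reach is approached as far as the arm can. A call is refused whole if a number of a shift passes 0.0625 or a number of a turn 10.7, either way. A call with a gripper value outside its range is refused whole. OPENING is the gripper command: -1 is fully open, 1 is shut, values between are in proportion, set as the call begins (- or left out, the last holds). The fingers move at their own pace and stop on an object; FORCE is the grip in N (left out, the last holds). Time passes only in rows, so rows that do not move let the fingers close. It gives the time, the measured TCP pose, the force and the opening at its end, in the units of the state.
- manip.read_state(): the state, without advancing time (a new reading comes with each control period).
- cams.snapshot(name): name is "scene" or "top"; returns (picture, depth): 420x560x3 uint8, red, green, blue; 420x560 float32, m along the optical axis (not along the pixel's ray), 0 where there is no reading.
- cams.get_calibration(name): a dict with "fx", "fy", "cx", "cy" (pixels), "k1" (the pictures are not rectified: a ray, as slopes to the right and down, at radius r is drawn at 1 + k1 r^2 times it, then the intrinsics apply), "world_from_camera" (4x4, takes a point from camera to world coordinates). Camera axes: x right, y down, z forward; pixel columns grow to the right and rows downward; lengths in m; the calibration is good to about 2 mm. A picture is of the moment at which its call begins. get_calibration takes no time and is no camera call.
- manip.hand_in(): hands the job in, once; it reports no verdict.
Trained networks look in the newest picture that a camera, given by its name, has taken for a name from the list of things; names that differ only in an ending like _2 or _b are one class to them, and where a whole thing is asked for, a point or a joint stands for the part that bears it (a point fixed in the world has none). Each returns a list of dicts, best first, with "score" (0 to 1); they miss things now and then, are a little off and sometimes report something else, mostly with a low value. They report only what shows in the picture. A call takes as long as a camera call. They do not tell look-alikes from the thing itself.
- models.look_for(camera, target): "pixel" ([column, row] in pixels, amid what is visible of it).
- models.silhouettes(camera, target): "region" (420x560 bool, what is visible of it) and "pixel" ([column, row] in pixels, amid what is visible of it).
The state is a dict: "time_s": time; "joint_pos": joint angles; "qd": joint speeds; "joint_torque": joint torques, N m; "eef_pos": TCP position; "orientation": TCP orientation; "ft_force": force on the tool from outside, world axes, zero at the start; "moment": the same for the moment, N m; "opening": opening from 0.0 (shut) to 1.0 (fully open).
Only numpy, scipy, OpenCV 4.12 (cv2) and the standard library are available. Lean on these libraries where they do the work, as an engineer would, in place of code of your own. Each camera call takes 0.05 s, during which the arm holds its last target. There are 200 camera calls.

### The job

The die in the die holder is locked in by a sprung sliding catch. Push the stouter of the two turned wooden props, foot down, all the way into the gap between the holder's fixed post and the catch's tail, so that it wedges the catch open by itself, and let go of it. Then lift the die out and set it down, without dropping it, flat in the middle of the bare steel slab, leaving the prop in place.

Things in the scene. Friction and masses are not known exactly. Their poses are not given: they have to be found in the camera images.
- gap (a point): Where the stout prop's foot goes, on top of the die holder's fixed base plate (260 x 130 mm), 12 mm above the bench. x points away from the die, towards tail and springs; z up. Shut, the gap runs from a fixed post (face at x = -34 mm) to the tail (x = +14), 84 wide in y. Post rises to z = 66, tail to 69, their lips lean outwards. Going straight down the prop may be at x = 0 to 12; 6 is best.
- catch (a joint): Opening of the bright steel catch, m: 0 shut, 0.034 at most; it slides along the gap's x. A flat frame round the post: its toe bar covers the last 16 mm of the die, 1 mm above it; its tail stands upright past the gap. Springs shut it with 2.4 N, 4 N at 0.020, which is where the stout prop holds it. Pushing the prop in takes under 20 N. The springs then press the prop against the post.
- prop: Stout prop, turned in pale wood, standing on its narrow foot: foot 24 mm across, coned out to 68 mm at height 40, straight to 68, then a round neck 30 mm across from 72 to its top at 110 mm. About 0.12 kg. Origin: centre of the foot's underside, z up its axis; yaw means nothing. A slimmer one (body 34 mm, same height and neck) stands nearby and is too thin; the two may change places.
- die: Dark steel bar 90 x 40 x 24 mm; three star holes on top, lying in the holder, 12 mm above the bench, 123 mm from the gap; 0.45 to 0.65 kg. Origin: centre of its underside; x along its length (along the gap's x), y across, z up. End stops (38 mm high at the far end) stand 1.5 mm off. Grip it across its width at the middle; ledges 5 mm high only near its corners. The larger four-hole die is not wanted.
- slab: Bare bright steel slab fixed on the bench, 170 x 150 x 20 mm. Origin: centre of its underside; x along its 170 mm side, z up; its top is 20 mm above the bench.
Not all that is in view belongs to the job. What is shaped like the prop but turquoise is not meant.

How it is judged:
By the outcome, as a careful person would: the job done as asked, in the order asked, and still so for the second after the job is handed in, with the robot touching nothing.
It also fails if it takes over 48 s, if anything falls off the work surface, if the arm or the gripper's body presses on something with over 40 N, if the wrist force passes 120 N, or if a joint passes its speed limit or range.

## Working session

There is one attempt and no reset: what is moved stays moved. The work goes in short steps, Python scripts to look and compute and a shell command to move; the robot and the scene stay as the last step left them, time stands still between calls to the robot, and variables do not carry over. Pictures are saved under pics/ and viewed, about 8 in all and at most 12, crops included, and the job is handed in when it is done.

```bash
mkdir -p pics
cat > h.py <<'E'
import numpy as np, cv2
from workcell import manip, cams, models
def cal(n):
    c=cams.get_calibration(n); K=np.array([[c['fx'],0,c['cx']],[0,c['fy'],c['cy']],[0,0,1]]); return c,K,np.array([c['k1'],0,0,0,0.]),np.array(c['world_from_camera'])
def cloud(n,depth):
    c,K,d,T=cal(n); h,w=depth.shape
    uv=np.stack(np.meshgrid(np.arange(w),np.arange(h)),-1).reshape(-1,1,2).astype(float)
    r=cv2.undistortPoints(uv,K,d).reshape(h,w,2)
    p=np.concatenate([r*depth[...,None],depth[...,None]],-1)
    P=p@T[:3,:3].T+T[:3,3]; P[depth==0]=np.nan; return P
def proj(n,pts):
    c,K,d,T=cal(n); Ti=np.linalg.inv(T); q=np.atleast_2d(pts)@Ti[:3,:3].T+Ti[:3,3]
    return cv2.projectPoints(q,np.zeros(3),np.zeros(3),K,d)[0].reshape(-1,2)
def shot(n,f=None):
    im,de=cams.snapshot(n)
    if f: cv2.imwrite('pics/'+f,im[...,::-1])
    return im,de,cloud(n,de)
E
python3 - <<'E'
from h import *
np.set_printoptions(precision=4,suppress=True)
s=manip.read_state(); print(s)
A=[]
for n in('top','scene'):
    im,de,P=shot(n); A.append(im); np.savez(n+'0.npz',im=im,P=P)
    print(n,cal(n)[3])
    for t in('prop','die','slab','catch','gap'):
        for o in models.look_for(n,t):
            u,v=map(int,map(round,o['pixel'])); print(n,t,round(o['score'],2),(u,v),P[v,u])
cv2.imwrite('pics/a.png',A[0][...,::-1]);cv2.imwrite('pics/b.png',A[1][...,::-1])
E
```

```text
{'time_s': 0.0, 'joint_pos': array([ 1.2044,  0.3512,  1.6524,  0.    ,  1.1391, -0.0846]), 'qd': array([-0.0006, -0.0006,  0.0014,  0.0008,  0.0012, -0.0001]), 'joint_torque': array([ -0.0018, -50.6097, -29.1399,  -0.0002,   0.0045,   0.    ]), 'eef_pos': array([0.1528, 0.528 , 0.206 ]), 'orientation': array([-0.425 ,  0.5656,  0.4246,  0.5649]), 'ft_force': array([ 0.1742, -0.279 ,  0.1823]), 'moment': array([-0.0069, -0.0288,  0.0241]), 'opening': 0.9998587366974896}
top [[ 0.018  -0.9874  0.157   0.3783]
 [-0.9998 -0.0174  0.0051  0.0417]
 [-0.0023 -0.1571 -0.9876  1.1338]
 [ 0.      0.      0.      1.    ]]
top prop 0.83 (155, 222) [0.4931 0.3923 0.1091]
top prop 0.7 (181, 189) [0.5893 0.3326 0.0892]
top prop 0.64 (142, 172) [0.6356 0.445  0.0921]
top die 0.75 (309, 208) [ 0.5509 -0.0286  0.0319]
top slab 0.88 (419, 220) [ 0.523  -0.3538  0.0181]
top catch 0.71 (258, 189) [0.596  0.1185 0.0743]
top catch 0.48 (280, 205) [0.5531 0.0557 0.0633]
top gap 0.89 (277, 204) [0.5543 0.064  0.0726]
scene [[ 0.5454  0.6523 -0.5263  1.1523]
 [ 0.8381 -0.4188  0.3495 -0.3726]
 [ 0.0076 -0.6318 -0.7751  0.9519]
 [ 0.      0.      0.      1.    ]]
scene prop 0.84 (441, 164) [0.651  0.4422 0.072 ]
scene prop 0.69 (389, 136) [0.5036 0.3964 0.0739]
scene prop 0.59 (399, 173) [0.6171 0.3301 0.0722]
scene die 0.87 (258, 227) [ 0.5487 -0.0332  0.0373]
scene slab 0.72 (126, 290) [ 0.5309 -0.356   0.0229]
scene catch 0.67 (314, 207) [0.5537 0.1234 0.012 ]
scene gap 0.63 (298, 216) [0.5883 0.0502 0.0632]
```

View pics/a.png

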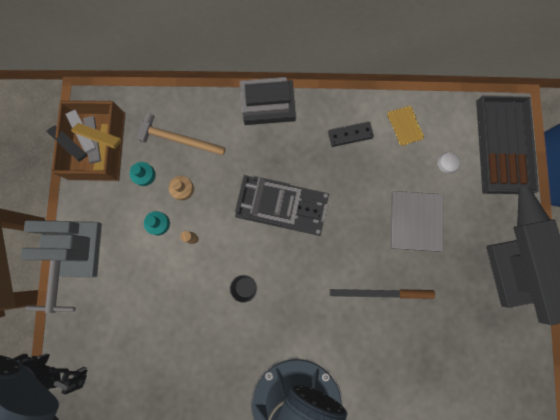

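View pics/b.png

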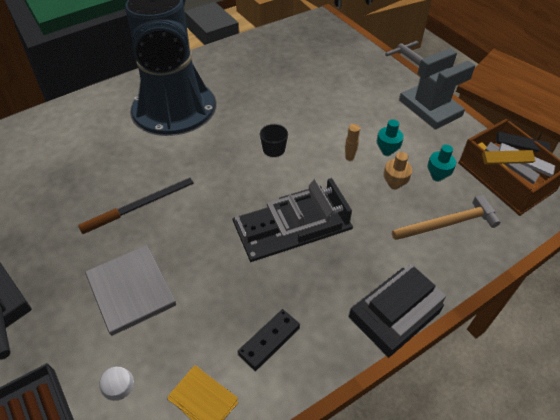

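Candidates for the prop (top view): pale stout (180,187), pale slim (188,237), turquoise (141,174) and (155,222). By description it is the pale stout one at (180,187). For the die: three-hole in the holder (309,208), four-hole (350,133, not wanted). The slab is at (417,221). Close crop next, with measurements.

Run:
```python
from h import *
np.set_printoptions(precision=4,suppress=True)
Z=np.load('top0.npz');im,P=Z['im'],Z['P']; S=np.load('scene0.npz')
a=cv2.resize(im[160:250,130:340],None,fx=3.8,fy=3.8,interpolation=cv2.INTER_CUBIC)
b=cv2.resize(S['im'][110:265,225:435],None,fx=3.8,fy=3.8,interpolation=cv2.INTER_CUBIC)[:, :]
b=cv2.resize(b,None,fx=.42,fy=.42)
b=np.pad(b,((0,0),(0,a.shape[1]-b.shape[1]),(0,0)))
cv2.imwrite('pics/c.png',np.vstack([a,b])[...,::-1])
def circ(p):
    A=np.c_[2*p,np.ones(len(p))];s=np.linalg.lstsq(A,(p**2).sum(1),rcond=None)[0];return s[:2],np.sqrt(s[2]+s[:2]@s[:2])
for nm,Q in(('top',P),('scene',S['P'])):
    for c in((.59,.333),(.50,.315)):
        d=np.hypot(Q[...,0]-c[0],Q[...,1]-c[1])<.06
        for lo,hi in((.1,.12),(.06,.075)):
            m=d&(Q[...,2]>lo)&(Q[...,2]<hi); q=Q[m]
            if len(q)>3: print(nm,c,lo,len(q),np.median(q,0),(q.min(0)+q.max(0))/2,np.ptp(q,axis=0))
    # slab
    m=(abs(Q[...,0]-.527)<.11)&(abs(Q[...,1]+.355)<.11)&(Q[...,2]>.012)&(Q[...,2]<.028)
    r=cv2.minAreaRect((Q[m][:,:2]*1000).astype(np.float32)); print(nm,'slab',r,m.sum(),np.median(Q[m][:,2]))
    # die top z~.036, holder whole
    m=(abs(Q[...,0]-.55)<.12)&(abs(Q[...,1]-.05)<.18)&(Q[...,2]>.006)
    mm=cv2.morphologyEx(m.astype(np.uint8),cv2.MORPH_OPEN,np.ones((3,3)))>0
    r=cv2.minAreaRect((Q[mm][:,:2]*1000).astype(np.float32)); print(nm,'holder',r,cv2.boxPoints(r))
    print(nm,'bench z',np.nanmedian(Q[230:240,200:220,2]))
for n in('top','scene'):
    shot(n); Q=P if n=='top' else S['P']
    for o in models.silhouettes(n,'die'):
        g=o['region']; q=Q[g]; q=q[abs(q[:,2]-.036)<.012]; print(n,'die',o['score'],g.sum(),cv2.minAreaRect((q[:,:2]*1000).astype(np.float32)),np.median(q,0))
```

```text
top (0.59, 0.333) 0.1 104 [0.5987 0.3401 0.1101] [0.5994 0.3408 0.1077] [0.0273 0.0284 0.0151]
top (0.59, 0.333) 0.06 310 [0.5929 0.3319 0.0697] [0.5995 0.3407 0.0674] [0.0655 0.0665 0.0145]
top (0.5, 0.315) 0.1 105 [0.4568 0.3061 0.1102] [0.4568 0.3074 0.1075] [0.0271 0.0306 0.0138]
top (0.5, 0.315) 0.06 44 [0.4617 0.2984 0.0683] [0.4754 0.3327 0.0672] [0.0688 0.0842 0.0133]
top slab ((521.6149291992188, -347.08050537109375), (151.09689331054688, 171.00025939941406), 87.54866027832031) 2953 0.020382824420259293
top holder ((565.1456909179688, 50.940345764160156), (258.19232177734375, 135.45404052734375), 78.44197082519531) [[472.9263 -61.9682]
 [605.6337 -89.1078]
 [657.3651 163.8489]
 [524.6577 190.9885]]
top bench z -0.00014525348709271135
scene (0.59, 0.333) 0.1 119 [0.6032 0.3399 0.1099] [0.6018 0.3424 0.1077] [0.0302 0.0301 0.0149]
scene (0.59, 0.333) 0.06 341 [0.613  0.33   0.0694] [0.6027 0.342  0.0675] [0.0694 0.0695 0.0149]
scene (0.5, 0.315) 0.1 98 [0.4624 0.3059 0.1096] [0.4606 0.3081 0.1077] [0.0318 0.029  0.015 ]
scene (0.5, 0.315) 0.06 81 [0.4725 0.302  0.0676] [0.4793 0.3332 0.0675] [0.0671 0.0834 0.0144]
scene slab ((522.6085205078125, -347.7695617675781), (150.5739288330078, 174.9143829345703), 87.92518615722656) 4690 0.0207666843420638
scene holder ((566.1261596679688, 58.40637969970703), (273.8604736328125, 134.09530639648438), 78.2923355102539) [[472.6877 -62.0699]
 [603.9933 -89.2803]
 [659.5646 178.8827]
 [528.259  206.0931]]
scene bench z 0.0015618437043809497
top die 0.61 341 ((546.1962280273438, -28.14113998413086), (72.55489349365234, 39.316184997558594), 78.83831024169922) [ 0.5447 -0.0283  0.0361]
scene die 0.72 592 ((548.2184448242188, -27.943023681640625), (76.48358154296875, 43.09592819213867), 79.66220092773438) [ 0.5527 -0.0296  0.037 ]
```

View pics/c.png

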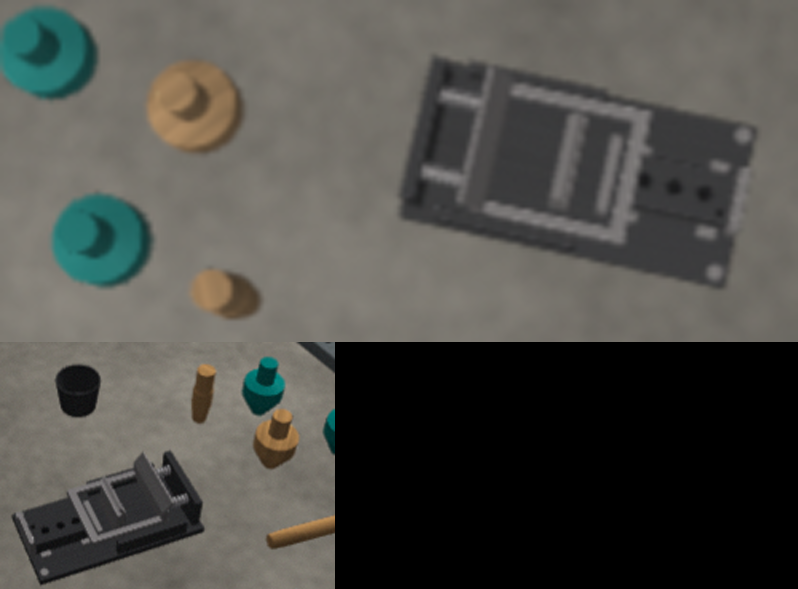

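Run:
```python
from h import *
np.set_printoptions(precision=1,suppress=True,linewidth=150)
out=[]
for n in('top','scene'):
    Q=np.load(n+'0.npz')['P'].reshape(-1,3); Q=Q[np.isfinite(Q[:,0])]
    # plate level yaw
    c=np.array([.55,.05]);
    m=(np.hypot(*(Q[:,:2]-c).T)<.17)&(Q[:,2]>.004); q=Q[m]
    best=None
    for lo,hi in((.008,.016),(.055,.08)):
        qq=q[(q[:,2]>lo)&(q[:,2]<hi)]
        print(n,lo,len(qq),cv2.minAreaRect((qq[:,:2]*1000).astype(np.float32)))
    th=np.radians(78.4); ex=np.array([np.cos(th),np.sin(th)]); ey=np.array([-ex[1],ex[0]])
    X=(q[:,:2]-[.573,.090])@ex*1e3; Y=(q[:,:2]-[.573,.090])@ey*1e3; z=q[:,2]*1e3
    # profile along x for |Y|<20 : max z & for Y bands
    for lo,hi in((-80,-66),(-30,-10),(10,30),(-66,-45),(45,66)):
        print(n,'Y',lo,hi,[(x,int(np.median(z[k])),int(z[k].max())) for x in range(-190,100,4) for k in[(X>=x)&(X<x+4)&(Y>lo)&(Y<hi)] if k.sum()>1])
    k=(z>58)&(z<80); h=[(x,k2.sum(),Y[k2].min(),Y[k2].max()) for x in range(-80,90,4) for k2 in[k&(X>=x)&(X<x+4)] if k2.sum()>2]
    print([tuple(np.round(a,0)) for a in h])
    k=(z>8)&(z<16); print('plate X',X[k].min(),X[k].max(),'Y',Y[k].min(),Y[k].max())
    k=(z>33)&(z<39)&(X<-90)&(X>-165); print('die Y pct',np.percentile(Y[k&(abs(Y)<30)],[1,50,99]),'X',np.percentile(X[k&(abs(Y)<15)],[1,99]))
```

```text
top 0.008 1814 ((562.8359375, 52.18549346923828), (259.4174499511719, 130.51275634765625), 78.57844543457031)
top 0.055 536 ((574.1649169921875, 113.85639190673828), (125.12379455566406, 108.78921508789062), 78.04895782470703)
top Y -80 -66 [(-50, 5, 6)]
top Y -30 -10 [(-170, 48, 52), (-166, 51, 53), (-162, 25, 51), (-158, 12, 37), (-154, 32, 38), (-150, 25, 37), (-146, 25, 36), (-142, 20, 38), (-138, 24, 39), (-134, 34, 37), (-130, 24, 39), (-126, 24, 36), (-122, 35, 37), (-118, 23, 39), (-114, 25, 38), (-110, 35, 36), (-106, 25, 38), (-102, 11, 38), (-98, 33, 37), (-94, 32, 35), (-90, 16, 38), (-86, 44, 48), (-82, 47, 49), (-78, 45, 48), (-74, 39, 47), (-70, 22, 39), (-66, 35, 39), (-62, 35, 37), (-58, 10, 15), (-54, 13, 14), (-50, 12, 14), (-46, 10, 12), (-42, 15, 63), (-38, 76, 79), (-34, 75, 79), (-30, 69, 72), (-26, 63, 66), (-22, 13, 15), (-18, 14, 17), (-14, 13, 14), (-10, 13, 15), (-6, 11, 14), (-2, 12, 15), (2, 10, 14), (6, 11, 13), (10, 14, 15), (14, 12, 14), (18, 13, 14), (22, 47, 70), (26, 70, 75), (30, 75, 78), (34, 79, 86), (38, 79, 81), (42, 50, 51), (46, 50, 59), (50
[... 9023 characters left out ...]
4(7.0), np.float64(-37.0), np.float64(54.0)), (np.float64(52.0), np.float64(3.0), np.float64(-33.0), np.float64(-26.0)), (np.float64(64.0), np.float64(4.0), np.float64(-31.0), np.float64(31.0)), (np.float64(68.0), np.float64(5.0), np.float64(-29.0), np.float64(34.0)), (np.float64(72.0), np.float64(72.0), np.float64(-54.0), np.float64(54.0)), (np.float64(76.0), np.float64(63.0), np.float64(-53.0), np.float64(58.0)), (np.float64(80.0), np.float64(62.0), np.float64(-54.0), np.float64(54.0)), (np.float64(84.0), np.float64(34.0), np.float64(-51.0), np.float64(53.0))]
plate X -169.2968320894603 92.48282883259076 Y -66.47318940336389 67.64548930061922
die Y pct [-19.9  -0.3  21.9] X [-156.8  -91. ]
```

Confirmed by the crop: the stout pale prop (crop 195,105) is the only pale wide one. Holder and gap are found consistently in both views: gap ≈ (0.5727, 0.0987), yaw 78.5°. I'll write a helper that gives the tool-frame difference to a target.

```bash
cat > d.py <<'E'
import sys,numpy as np
from workcell import manip
from scipy.spatial.transform import Rotation as R
s=manip.read_state(); M=R.from_quat(s['orientation']).as_matrix(); t=np.array(list(map(float,sys.argv[1:4])))
print('t',round(s['time_s'],2),'tcp',s['eef_pos'].round(4),'F',s['ft_force'].round(1),'open',round(s['opening'],3))
print('slide mm',(M.T@(t-s['eef_pos'])*1000).round(1)); z=M[:,2]
print('toolx',M[:,0].round(3),'tooly',M[:,1].round(3),'jaw deg',np.degrees(np.arctan2(z[1],z[0])).round(2),'q',s['joint_pos'].round(2))
E
python3 d.py .6005 .3415 .14
```

```text
t 0.8 tcp [0.1529 0.5283 0.2065] F [ 0.1 -0.6  0.6] open 1.001
slide mm [  66.5 -481.9  -55. ]
toolx [-0. -0. -1.] tooly [-0.961  0.278 -0.   ] jaw deg 73.85 q [ 1.2   0.35  1.65 -0.    1.14 -0.08]
```

```bash
python3 -m jog '[{"slide":[0,-0.06,-0.007],"spin":0},{"slide":[0,-0.06,-0.007],"spin":0},{"slide":[0,-0.06,-0.007],"spin":0},{"slide":[0,-0.06,-0.007],"spin":0},{"slide":[0,-0.06,-0.007],"spin":0},{"slide":[0,-0.06,-0.007],"spin":0},{"slide":[0,-0.06,-0.007],"spin":0},{"slide":[0,-0.06,-0.006],"spin":0}]' -1 80
python3 -m jog '[{"slide":[0,0,0],"spin":10.7},{"slide":[0.005,0,0],"spin":10.7},{"slide":[0.005,0,0],"spin":10.7},{"slide":[0.01,0,0],"spin":10.7},{"slide":[0.01,0,0],"spin":10.7},{"slide":[0.01,0,0],"spin":10.7},{"slide":[0.01,0,0],"spin":10.7},{"slide":[0.01,0,0],"spin":10.5}]'
python3 d.py .6005 .3415 .078
```

```text
time_s: 1.8
eef_pos: [0.6005, 0.3409, 0.2065]
orientation: [-0.425, 0.565, 0.425, 0.565]
ft_force: [-0.2, 1.1, 0.8]
opening: 1.001
time_s: 2.8
eef_pos: [0.5987, 0.342, 0.1461]
orientation: [0.073, 0.703, -0.073, 0.703]
ft_force: [0.5, -0.4, -0.5]
opening: 0.999
t 2.8 tcp [0.5987 0.342  0.1461] F [ 0.5 -0.4 -0.5] open 0.999
slide mm [68.1 -0.1  1.9]
toolx [-0. -0. -1.] tooly [ 0.206  0.979 -0.   ] jaw deg -11.89 q [ 0.45  0.66  1.3  -0.    1.17  0.66]
```

```bash
python3 -m jog '[{"slide":[0.02,0,0.002],"spin":-0.4},{"slide":[0.02,0,0],"spin":0},{"slide":[0.015,0,0],"spin":0},{"slide":[0.008,0,0],"spin":0},{"slide":[0.005,0,0],"spin":0},{"slide":[0,0,0],"spin":0}]'
python3 -m jog '[{"slide":[0,0,0],"spin":0},{"slide":[0,0,0],"spin":0},{"slide":[0,0,0],"spin":0},{"slide":[0,0,0],"spin":0},{"slide":[0,0,0],"spin":0},{"slide":[0,0,0],"spin":0},{"slide":[0,0,0],"spin":0},{"slide":[0,0,0],"spin":0}]' 1 80
python3 - <<'E'
from h import *
im,de,P=shot('scene')
u,v=proj('scene',[[.6005,.3415,.08]])[0].astype(int)
im2,de2,P2=shot('top')
a=cv2.resize(im[max(0,v-70):v+70,u-70:u+70],(400,400)); u,v=proj('top',[[.6005,.3415,.08]])[0].astype(int)
b=cv2.resize(im2[v-70:v+70,u-70:u+70],(400,400)); cv2.imwrite('pics/d.png',np.hstack([a,b])[...,::-1])
E
python3 d.py .6005 .3415 .14
```

```text
time_s: 3.55
eef_pos: [0.6007, 0.3416, 0.0785]
orientation: [0.069, 0.704, -0.069, 0.704]
ft_force: [-0.9, -0.3, 1.1]
opening: 0.999
time_s: 4.55
eef_pos: [0.601, 0.3418, 0.0792]
orientation: [0.069, 0.703, -0.068, 0.704]
ft_force: [-0.7, -0.0, 5.6]
opening: 0.295
t 4.65 tcp [0.601  0.3418 0.0792] F [-0.3  0.4  6.6] open 0.296
slide mm [-60.8  -0.3  -0.4]
toolx [ 0.001  0.001 -1.   ] tooly [0.193 0.981 0.001] jaw deg -11.14 q [0.45 0.74 1.35 0.   1.06 0.64]
```

View pics/d.png

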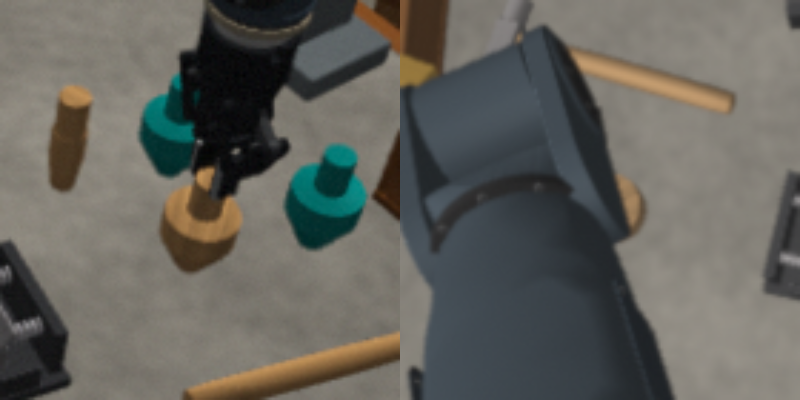

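The left half shows the gripper holding the pale stout prop at its neck, about (205,180), and it is still upright. The top view is hidden by the arm. Lifting now and moving over the gap.

```bash
python3 -m jog '[{"slide":[-0.01,0,0],"spin":0.3},{"slide":[-0.03,0,0],"spin":0},{"slide":[-0.04,0,0],"spin":0},{"slide":[-0.03,0,0],"spin":0},{"slide":[0,-0.02,0.002],"spin":0},{"slide":[0,-0.04,0.003],"spin":0},{"slide":[0,-0.05,0.004],"spin":0},{"slide":[0,-0.05,0.004],"spin":0}]'
python3 -m jog '[{"slide":[0,-0.04,0.003],"spin":0},{"slide":[0,-0.025,0.003],"spin":0},{"slide":[0,-0.013,0],"spin":0},{"slide":[0,0,0],"spin":0},{"slide":[0,0,0],"spin":0}]'
python3 d.py .5739 .1046 .18
python3 - <<'E'
from h import *
im,de,P=shot('scene'); np.savez('s1.npz',im=im,P=P)
u,v=proj('scene',[[.5739,.1046,.1]])[0].astype(int)
a=cv2.resize(im[v-80:v+80,u-100:u+100],(800,640)); cv2.imwrite('pics/e.png',a[:600,:,::-1])
s=manip.read_state()['eef_pos']
d=np.hypot(P[...,0]-s[0],P[...,1]-s[1])<.045
for lo,hi in((.145,.168),):
    m=d&(P[...,2]>lo)&(P[...,2]<hi); q=P[m]; print(len(q),q.min(0),q.max(0))
    # wood colour
    w=(im[...,0].astype(int)-im[...,2]>35)&d&(P[...,2]>.09)&(P[...,2]<.19); q=P[w]; print(w.sum(),q.min(0),q.max(0))
    b=q[(q[:,2]>.142)&(q[:,2]<.164)]
    from scipy.optimize import least_squares
    r=least_squares(lambda c:np.hypot(b[:,0]-c[0],b[:,1]-c[1])-.034,s[:2],loss='soft_l1',f_scale=.001); print('centre',r.x,len(b),s)
E
```

```text
time_s: 5.65
eef_pos: [0.5803, 0.1797, 0.1871]
orientation: [0.07, 0.704, -0.071, 0.703]
ft_force: [0.9, 0.0, -1.2]
opening: 0.294
time_s: 6.28
eef_pos: [0.5719, 0.1052, 0.1882]
orientation: [0.07, 0.704, -0.07, 0.704]
ft_force: [-0.0, 0.0, 0.2]
opening: 0.293
t 6.28 tcp [0.5719 0.1052 0.1882] F [-0.   0.   0.2] open 0.293
slide mm [ 8.2 -0.2  2. ]
toolx [-0.  0. -1.] tooly [0.198 0.98  0.   ] jaw deg -11.42 q [0.1  0.43 1.59 0.   1.13 0.3 ]
175 [0.55765763 0.07315831 0.14500591] [0.60731759 0.13006862 0.16795534]
610 [0.53922824 0.07281426 0.12712551] [0.60744903 0.14187592 0.18979753]
centre [0.57144185 0.10818054] 91 [0.57195596 0.10533462 0.18825433]
```

View pics/e.png

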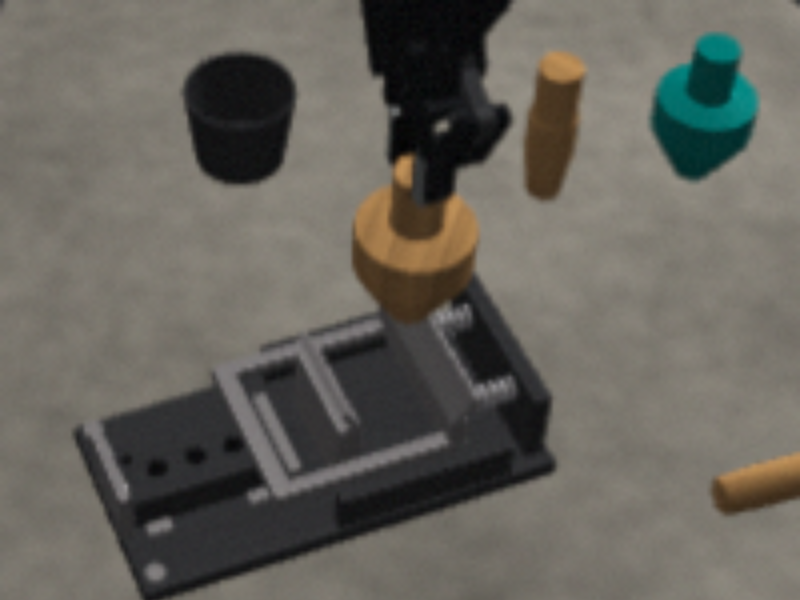

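The picture shows the prop hanging upright at (415,250), right above the gap between the tail (430,360) and the post (330,380). I'll trim by -1.5 mm and go down.

```bash
python3 -m jog '[{"slide":[0.015,-0.0015,0.0015],"spin":0},{"slide":[0.02,0,0],"spin":0},{"slide":[0.015,0,0],"spin":0},{"slide":[0.01,0,0],"spin":0},{"slide":[0,0,0],"spin":0}]'
python3 d.py .5739 .1031 .0912
python3 -m jog '[{"slide":[0.007,0,0],"spin":0},{"slide":[0.007,0,0],"spin":0},{"slide":[0.006,0,0],"spin":0},{"slide":[0,0,0],"spin":0}]'
python3 d.py .5739 .1031 .0912
```

```text
time_s: 6.95
eef_pos: [0.5729, 0.1026, 0.1277]
orientation: [0.07, 0.704, -0.071, 0.703]
ft_force: [-0.6, -2.0, -0.2]
opening: 0.291
t 6.95 tcp [0.5729 0.1026 0.1277] F [-0.6 -2.  -0.2] open 0.291
slide mm [36.5  0.7  1. ]
toolx [-0.001 -0.    -1.   ] tooly [ 0.198  0.98  -0.001] jaw deg -11.44 q [ 0.1   0.5   1.64 -0.    1.01  0.3 ]
time_s: 7.45
eef_pos: [0.5737, 0.1026, 0.1089]
orientation: [0.071, 0.703, -0.071, 0.704]
ft_force: [0.2, -3.8, 3.1]
opening: 0.291
t 7.45 tcp [0.5737 0.1026 0.1089] F [ 0.2 -3.8  3.1] open 0.291
slide mm [17.7  0.5  0.1]
toolx [ 0.001 -0.    -1.   ] tooly [0.199 0.98  0.   ] jaw deg -11.45 q [ 0.1   0.52  1.65 -0.    0.97  0.3 ]
```

```bash
python3 -m jog '[{"slide":[0.006,0,0],"spin":0},{"slide":[0.005,0,0],"spin":0},{"slide":[0.003,0,0],"spin":0},{"slide":[0.002,0,0],"spin":0},{"slide":[0,0,0],"spin":0}]'
python3 d.py .5739 .1031 .0912
```

```text
time_s: 8.07
eef_pos: [0.573, 0.1028, 0.0921]
orientation: [0.071, 0.704, -0.071, 0.703]
ft_force: [-1.0, -2.6, -2.2]
opening: 0.297
t 8.07 tcp [0.573  0.1028 0.0921] F [-1.  -2.6 -2.2] open 0.297
slide mm [0.9 0.5 0.8]
toolx [-0.001  0.    -1.   ] tooly [ 0.199  0.98  -0.   ] jaw deg -11.45 q [0.1  0.55 1.66 0.   0.93 0.3 ]
```

```bash
python3 -m jog '[{"slide":[0.001,0,0],"spin":0},{"slide":[0.001,0,0],"spin":0},{"slide":[0,0,0],"spin":0}]'
python3 -m jog '[{"slide":[0,-0.002,0],"spin":0},{"slide":[0,-0.001,0],"spin":0},{"slide":[0,0,0],"spin":0}]'
python3 -m jog '[{"slide":[0,-0.001,0],"spin":0},{"slide":[0,-0.001,0],"spin":0},{"slide":[0,0,0],"spin":0}]'
python3 d.py .573 .0965 .0912
python3 - <<'E'
from h import *
im,de,P=shot('scene')
u,v=proj('scene',[[.5739,.1046,.06]])[0].astype(int)
a=cv2.resize(im[v-60:v+60,u-80:u+80],(800,600),interpolation=cv2.INTER_CUBIC); cv2.imwrite('pics/f.png',a[...,::-1])
E
```

```text
time_s: 8.45
eef_pos: [0.5736, 0.1029, 0.0914]
orientation: [0.071, 0.703, -0.07, 0.704]
ft_force: [-2.5, -3.3, 8.5]
opening: 0.295
time_s: 8.82
eef_pos: [0.5733, 0.1008, 0.0915]
orientation: [0.071, 0.703, -0.07, 0.704]
ft_force: [-1.2, 2.6, 7.7]
opening: 0.29
time_s: 9.2
eef_pos: [0.573, 0.099, 0.0914]
orientation: [0.071, 0.703, -0.07, 0.704]
ft_force: [-0.4, 4.7, 6.5]
opening: 0.294
t 9.2 tcp [0.573  0.099  0.0914] F [-0.4  4.7  6.5] open 0.294
slide mm [ 0.2 -2.4  0.5]
toolx [ 0.002  0.002 -1.   ] tooly [0.199 0.98  0.002] jaw deg -11.46 q [0.09 0.54 1.67 0.   0.93 0.29]
```

View pics/f.png

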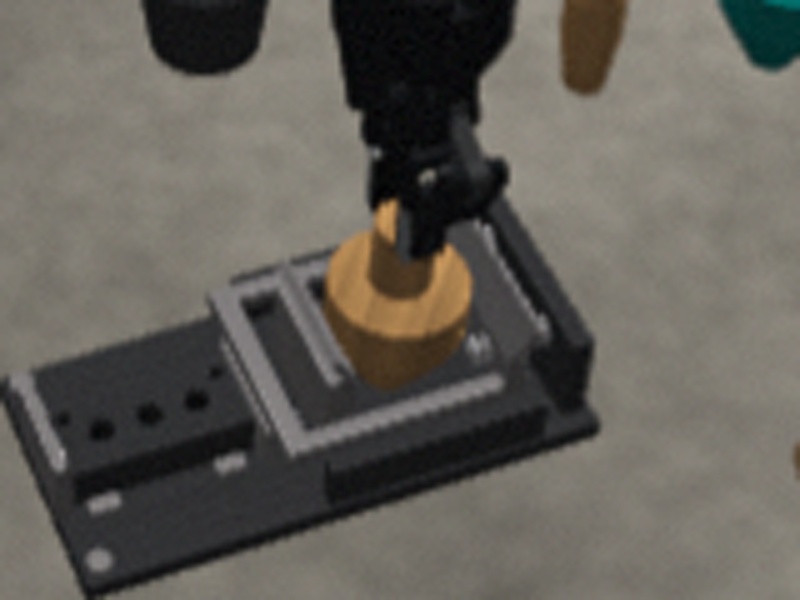

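The prop is seated at (400,310) against the post, the catch's frame edge (245,370) is clear of the die, and the tail is pushed back. The y force changed sign, which shows post contact, and z at 8.5 N shows the foot is bottomed. Releasing and rising.

```bash
python3 -m jog '[{"slide":[0,0,0],"spin":0},{"slide":[0,0,0],"spin":0},{"slide":[0,0,0],"spin":0},{"slide":[0,0,0],"spin":0},{"slide":[0,0,0],"spin":0},{"slide":[0,0,0],"spin":0}]' -1
python3 -m jog '[{"slide":[-0.01,0,0],"spin":0},{"slide":[-0.02,0,0],"spin":0},{"slide":[-0.04,0,0],"spin":0},{"slide":[-0.03,0,0],"spin":0},{"slide":[0,-0.03,0],"spin":0},{"slide":[0,-0.04,0],"spin":0},{"slide":[0,-0.03,0],"spin":0},{"slide":[0,-0.02,0],"spin":0}]'
python3 - <<'E'
from h import *
np.set_printoptions(precision=4,suppress=True)
im,de,P=shot('scene')
u,v=proj('scene',[[.56,.05,.06]])[0].astype(int)
a=cv2.resize(im[v-60:v+60,u-80:u+80],(800,600),interpolation=cv2.INTER_CUBIC); cv2.imwrite('pics/g.png',a[...,::-1])
d=np.hypot(P[...,0]-.573,P[...,1]-.099)<.06
w=(im[...,0].astype(int)-im[...,2]>35)&d; q=P[w]; print('prop top z',np.percentile(q[:,2],99)); n=q[q[:,2]>.113]; print('neck',(n.min(0)+n.max(0))/2)
th=np.radians(78.5); ex=np.array([np.cos(th),np.sin(th)]); ey=np.array([-ex[1],ex[0]])
X=(P[...,:2]-[.5727,.0987])@ex*1e3;Y=(P[...,:2]-[.5727,.0987])@ey*1e3;Z=P[...,2]*1e3
k=(Z>32)&(Z<40)&(abs(Y)<15)&(X>-180)&(X<-60); print('die X',np.percentile(X[k],[1,99]));
k=(Z>33)&(Z<40)&(abs(Y)<30)&(X>-160)&(X<-90); print('die Y',np.percentile(Y[k],[1,99]))
k=(Z>43)&(Z<50)&(abs(Y)<15)&(X>-110)&(X<-40); print('toe X',np.percentile(X[k],[1,99]))
E
python3 d.py .548 -.0222 .14
```

```text
time_s: 10.0
eef_pos: [0.5722, 0.0979, 0.0905]
orientation: [0.071, 0.704, -0.071, 0.704]
ft_force: [0.6, -0.1, -0.2]
opening: 1.004
time_s: 11.0
eef_pos: [0.5483, -0.0209, 0.1912]
orientation: [0.071, 0.703, -0.071, 0.704]
ft_force: [-0.7, 1.0, 0.6]
opening: 1.0
prop top z 0.12555356051512692
neck [0.5751 0.1001 0.1208]
die X [-176.4889  -72.7429]
die Y [-21.3162  20.4461]
toe X [-73.6557 -46.8324]
t 11.05 tcp [ 0.548  -0.0223  0.1911] F [ 0.6 -2.  -0.7] open 0.998
slide mm [51.1  0.2 -0.1]
toolx [ 0.    -0.001 -1.   ] tooly [ 0.2    0.98  -0.001] jaw deg -11.51 q [-0.13  0.36  1.67 -0.    1.1   0.08]
```

View pics/g.png

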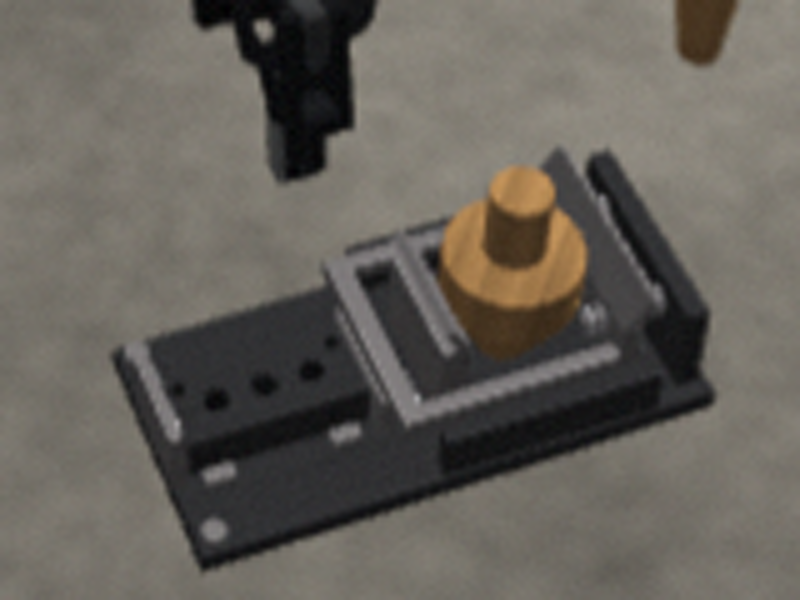

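The prop stands on its own, upright, at (520,260). The toe's edge (345,320) clears the die, with toe X at -73.7 mm against the die's end at -78 mm. Going down on the die.

```bash
python3 -m jog '[{"slide":[0.03,0,0],"spin":0},{"slide":[0.04,0,0],"spin":0},{"slide":[0.04,0,0],"spin":0},{"slide":[0.03,0,0],"spin":0},{"slide":[0.02,0,0],"spin":0},{"slide":[0.01,0,0],"spin":0},{"slide":[0.004,0,0],"spin":0},{"slide":[0,0,0],"spin":0}]'
python3 d.py .548 -.0222 .017
python3 -m jog '[{"slide":[0,0,0],"spin":0},{"slide":[0,0,0],"spin":0},{"slide":[0,0,0],"spin":0},{"slide":[0,0,0],"spin":0},{"slide":[0,0,0],"spin":0},{"slide":[0,0,0],"spin":0},{"slide":[0,0,0],"spin":0},{"slide":[0,0,0],"spin":0}]' 1 80
python3 d.py .548 -.0222 .017
```

```text
time_s: 12.05
eef_pos: [0.5488, -0.0197, 0.017]
orientation: [0.07, 0.703, -0.07, 0.704]
ft_force: [-0.1, 0.3, -0.9]
opening: 0.995
t 12.05 tcp [ 0.5488 -0.0197  0.017 ] F [-0.1  0.3 -0.9] open 0.995
slide mm [-0.  -2.6 -0.3]
toolx [ 0.001 -0.    -1.   ] tooly [0.198 0.98  0.   ] jaw deg -11.44 q [-0.12  0.61  1.78 -0.    0.74  0.08]
time_s: 13.05
eef_pos: [0.5484, -0.0197, 0.0165]
orientation: [0.071, 0.704, -0.071, 0.704]
ft_force: [-0.7, -0.5, -0.6]
opening: 0.002
t 13.05 tcp [ 0.5484 -0.0197  0.0165] F [-0.7 -0.5 -0.6] open 0.002
slide mm [-0.5 -2.5  0.1]
toolx [-0. -0. -1.] tooly [ 0.198  0.98  -0.   ] jaw deg -11.45 q [-0.12  0.62  1.79 -0.    0.74  0.08]
```

Run:
```python
from h import *
im,de,P=shot('scene')
u,v=proj('scene',[[.55,.0,.05]])[0].astype(int)
a=cv2.resize(im[v-60:v+60,u-80:u+80],(800,600),interpolation=cv2.INTER_CUBIC); cv2.imwrite('pics/i.png',a[...,::-1])
```

```text
(no output)
```

View pics/i.png

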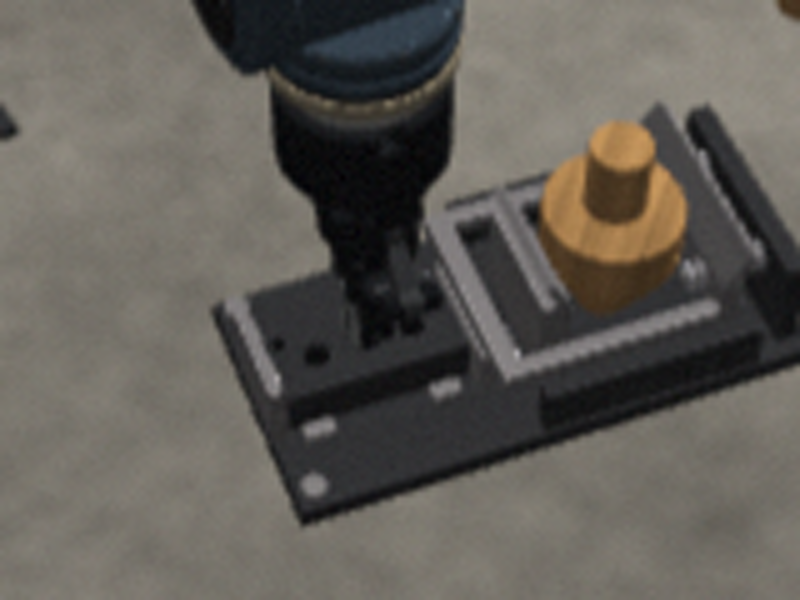

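The fingers shut on top of the die instead of across it: the tips are at (385,335) on the die's top, and the die has not moved. Measuring the true tip height.

```bash
python3 - <<'E'
from h import *
np.set_printoptions(precision=4,suppress=True)
im,de,P=shot('scene')
th=np.radians(78.5); ex=np.array([np.cos(th),np.sin(th)]); ey=np.array([-ex[1],ex[0]])
X=(P[...,:2]-[.5727,.0987])@ex*1e3;Y=(P[...,:2]-[.5727,.0987])@ey*1e3;Z=P[...,2]*1e3
cu,cv=proj('scene',[[.5484,-.0197,.036]])[0].round().astype(int); print(cu,cv)
for v in range(cv-22,cv+10,2): print(v,[(int(X[v,u]),int(Y[v,u]),int(Z[v,u])) for u in range(cu-12,cu+16,3) if de[v,u]>0])
k=(Z>32)&(Z<41)&(abs(Y)<30)&(X>-165)&(X<-79); print('die Z',np.median(Z[k]),'Y',np.percentile(Y[k],[1,99]))
E
python3 d.py .548 -.0222 .017
```

```text
263 225
203 [(-116, 100, 0), (-137, 8, 112), (-139, -19, 145), (-132, -19, 141), (-130, -34, 157), (-125, -38, 160), (-119, -38, 156), (-112, -39, 155), (-72, 46, 41), (-67, 40, 46)]
205 [(-118, 94, 0), (-111, 90, 2), (-139, -18, 136), (-131, -16, 131), (-130, -32, 149), (-126, -40, 156), (-119, -40, 152), (-113, -40, 150), (-66, 63, 12), (-70, 32, 49)]
207 [(-120, 89, 0), (-114, 83, 3), (-136, -10, 119), (-132, -17, 125), (-130, -32, 142), (-127, -41, 151), (-120, -41, 147), (-103, -15, 110), (-69, 56, 13), (-72, 29, 46)]
209 [(-122, 82, 0), (-116, 77, 3), (-137, -10, 113), (-131, -15, 115), (-128, -26, 127), (-122, -27, 125), (-120, -42, 142), (-115, -45, 143), (-70, 52, 11), (-72, 27, 41)]
211 [(-125, 72, 5), (-121, 62, 14), (-130, 8, 81), (-131, -15, 109), (-126, -18, 111), (-115, -8, 93), (-123, -48, 143), (-116, -50, 142), (-72, 47, 10), (-75, 21, 41)]
213 [(-129, 60, 13), (-123, 56, 15), (-116, 53, 14), (-131, -13, 99), (-124, -13, 97), (-117, -13, 93), (-124, -51, 141), (-117, -51, 138), (-110, -50, 133), (-74, 22, 33)]
215 [(-131, 54, 13), (-125, 50, 14), (-118, 49, 13), (-1
[... 1160 characters left out ...]
, -11, 39), (-125, -13, 38), (-119, -15, 38), (-112, -16, 35), (-105, -19, 36), (-98, -18, 32), (-90, -18, 28)]
231 [(-152, -7, 37), (-146, -11, 39), (-139, -11, 36), (-133, -15, 37), (-127, -18, 37), (-120, -20, 37), (-113, -20, 34), (-105, -16, 25), (-98, -19, 25), (-90, -18, 21)]
233 [(-154, -11, 35), (-148, -16, 38), (-142, -18, 37), (-135, -19, 35), (-127, -18, 31), (-120, -17, 26), (-113, -18, 23), (-105, -17, 18), (-98, -19, 18), (-91, -21, 17)]
die Z 37.25863749073899 Y [-21.5843  19.5142]
t 13.15 tcp [ 0.5484 -0.0197  0.0165] F [ 0.1  0.4 -0.6] open 0.001
slide mm [-0.5 -2.5  0.1]
toolx [-0. -0. -1.] tooly [ 0.198  0.98  -0.   ] jaw deg -11.44 q [-0.12  0.62  1.79 -0.    0.74  0.08]
```

Run:
```python
from h import *
np.set_printoptions(precision=1,suppress=True)
def crop(c,p): 
    o=proj('scene',[c])[0].astype(int)-[80,60]; return (proj('scene',p)-o)*5
jz=np.array([.98,-.199,0])
print('g open z offs 0,13,19,25,33 finger +-42',[crop([.56,.05,.06],[np.array([.548,-.0223,.191+d])+s*.042*jz])[0] for d in(0,.013,.019,.025,.033) for s in(1,-1)])
print('f',[crop([.5739,.1046,.06],[np.array([.573,.099,.0914+d])+.015*jz])[0] for d in(0,.01,.019,.03)])
print('i',[crop([.55,0,.05],[np.array([.5484,-.0197,.0165+d])])[0] for d in(0,.01,.02,.03)])
```

```text
g open z offs 0,13,19,25,33 finger +-42 [array([287.2, 230.2]), array([217.5,  90.7]), array([286.8, 208.9]), array([216.5,  69.2]), array([286.6, 199. ]), array([216. ,  59.1]), array([286.4, 188.9]), array([215.5,  49. ]), array([286.1, 175.4]), array([214.9,  35.3])]
f [array([409.8, 287.9]), array([411.2, 273.5]), array([412.4, 260.5]), array([413.9, 244.3])]
i [array([365.5, 363.9]), array([365.1, 351.1]), array([364.7, 338. ]), array([364.2, 324.8])]
```

```bash
python3 -m jog '[{"slide":[-0.01,0,0],"spin":0},{"slide":[-0.03,0,0],"spin":0},{"slide":[-0.03,0,0],"spin":0},{"slide":[0,0,0],"spin":0}]'
python3 - <<'E'
from h import *
np.set_printoptions(precision=4,suppress=True)
s=manip.read_state();print(s['eef_pos'],s['opening'])
im,de,P=shot('scene'); e=s['eef_pos']
o=proj('scene',[e])[0].round().astype(int); print('tcp px',o)
a=cv2.resize(im[o[1]-45:o[1]+45,o[0]-60:o[0]+60],(800,600),interpolation=cv2.INTER_CUBIC); cv2.imwrite('pics/j.png',a[...,::-1])
m=(np.hypot(P[...,0]-e[0],P[...,1]-e[1])<.05)&(P[...,2]>.055); print('lowest finger z',np.sort(P[m][:,2])[:12])
E
```

```text
time_s: 13.65
eef_pos: [0.5499, -0.0199, 0.0891]
orientation: [0.07, 0.702, -0.071, 0.705]
ft_force: [-0.1, -0.3, -0.8]
opening: 0.003
[ 0.5499 -0.0199  0.0891] 0.002815541341818347
tcp px [263 211]
lowest finger z [0.1137 0.1167 0.1175 0.12   0.1201 0.1203 0.1207 0.1208 0.125  0.1253
 0.1253 0.1255]
```

View pics/j.png

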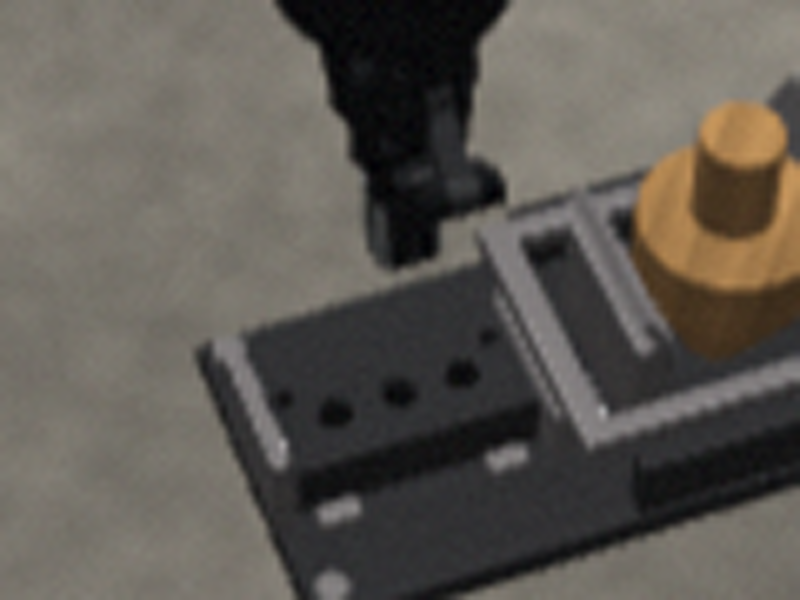

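The fingertips are at (395,265) and the reported TCP projects to (400,300). The real tips therefore end about 20 mm above the reported TCP, contrary to the tool data. I correct by going 20+ mm lower: TCP z ≈ -0.006 puts the tips at 14–20 mm, above the 12 mm plate. Watching force.

```bash
python3 -m jog '[{"slide":[0,-0.0025,0],"spin":0},{"slide":[0,0,0],"spin":0},{"slide":[0,0,0],"spin":0},{"slide":[0,0,0],"spin":0},{"slide":[0,0,0],"spin":0},{"slide":[0.02,0,0],"spin":0},{"slide":[0.02,0,0],"spin":0},{"slide":[0.01,0,0],"spin":0}]' -1 80
python3 -m jog '[{"slide":[0.015,0,0],"spin":0},{"slide":[0.01,0,0],"spin":0},{"slide":[0.005,0,0],"spin":0},{"slide":[0,0,0],"spin":0}]'
python3 d.py .548 -.0222 -.006
```

```text
time_s: 14.7
eef_pos: [0.5475, -0.0221, 0.0356]
orientation: [0.071, 0.704, -0.07, 0.703]
ft_force: [0.0, -0.4, 0.3]
opening: 1.0
time_s: 15.2
eef_pos: [0.5479, -0.0222, 0.0063]
orientation: [0.071, 0.704, -0.071, 0.703]
ft_force: [-0.7, -0.3, 0.3]
opening: 1.0
t 15.2 tcp [ 0.5479 -0.0222  0.0063] F [-0.7 -0.3  0.3] open 1.0
slide mm [12.3  0.   0.1]
toolx [-0.  0. -1.] tooly [ 0.198  0.98  -0.   ] jaw deg -11.45 q [-0.13  0.63  1.79  0.    0.72  0.07]
```

```bash
python3 -m jog '[{"slide":[0.006,0,0],"spin":0},{"slide":[0.004,0,0],"spin":0},{"slide":[0.002,0,0],"spin":0},{"slide":[0,0,0],"spin":0}]'
python3 -m jog '[{"slide":[0,0,0],"spin":0},{"slide":[0,0,0],"spin":0},{"slide":[0,0,0],"spin":0},{"slide":[0,0,0],"spin":0},{"slide":[0,0,0],"spin":0},{"slide":[0,0,0],"spin":0},{"slide":[0,0,0],"spin":0},{"slide":[0,0,0],"spin":0}]' 1 100
python3 d.py .548 -.0222 -.006
```

```text
time_s: 15.7
eef_pos: [0.5479, -0.0222, -0.0056]
orientation: [0.071, 0.704, -0.071, 0.704]
ft_force: [-0.6, 0.6, -0.8]
opening: 0.998
time_s: 16.7
eef_pos: [0.5481, -0.0222, -0.0049]
orientation: [0.07, 0.703, -0.07, 0.704]
ft_force: [-1.8, -0.1, 6.9]
opening: 0.446
t 16.7 tcp [ 0.5481 -0.0222 -0.0049] F [-1.8 -0.1  6.9] open 0.446
slide mm [ 1.1 -0.  -0.1]
toolx [ 0. -0. -1.] tooly [ 0.198  0.98  -0.   ] jaw deg -11.44 q [-0.13  0.65  1.79 -0.    0.7   0.07]
```

Opening 0.446 (about 38–40 mm), so the die is gripped. Lifting straight up.

```bash
python3 -m jog '[{"slide":[-0.005,0,0],"spin":0},{"slide":[-0.01,0,0],"spin":0},{"slide":[-0.02,0,0],"spin":0},{"slide":[-0.03,0,0],"spin":0},{"slide":[-0.04,0,0],"spin":0},{"slide":[-0.02,0,0],"spin":0},{"slide":[0,0,0],"spin":0}]'
python3 d.py .522 -.3475 .12
python3 - <<'E'
from h import *
im,de,P=shot('scene')
u,v=proj('scene',[[.555,.03,.07]])[0].astype(int)
a=cv2.resize(im[v-75:v+75,u-100:u+100],(800,600),interpolation=cv2.INTER_CUBIC); cv2.imwrite('pics/k.png',a[...,::-1])
E
```

```text
time_s: 17.58
eef_pos: [0.5485, -0.0222, 0.1209]
orientation: [0.07, 0.703, -0.071, 0.705]
ft_force: [-0.1, -0.3, -6.0]
opening: 0.438
t 17.57 tcp [ 0.5485 -0.0222  0.1209] F [-0.1 -0.3 -6. ] open 0.438
slide mm [   1.  -324.1   38.5]
toolx [ 0.003 -0.    -1.   ] tooly [0.198 0.98  0.   ] jaw deg -11.44 q [-0.13  0.45  1.74 -0.    0.95  0.07]
```

View pics/k.png

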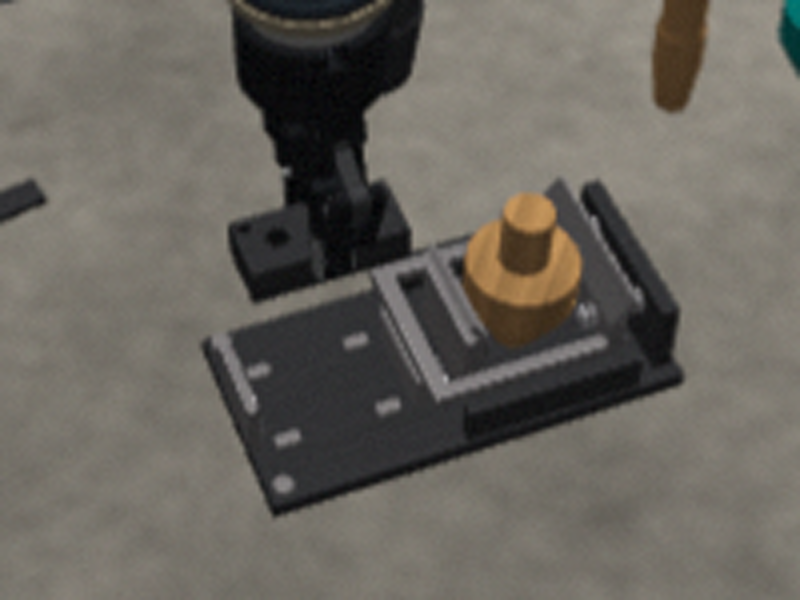

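The die hangs level in the jaws at (320,245), and the prop stays wedged at (520,270). Carrying it to the slab, turned 9° to line up with it.

```bash
python3 -m jog '[{"slide":[0,-0.03,0.004],"spin":0},{"slide":[0,-0.05,0.006],"spin":0},{"slide":[0,-0.05,0.006],"spin":0},{"slide":[0,-0.05,0.006],"spin":0},{"slide":[0,-0.05,0.006],"spin":0},{"slide":[0,-0.05,0.006],"spin":0},{"slide":[0,-0.03,0.003],"spin":0},{"slide":[0,-0.014,0.002],"spin":0}]'
python3 -m jog '[{"slide":[0,0,0],"spin":-4.5},{"slide":[0,0,0],"spin":-4.5},{"slide":[0.03,0,0],"spin":0},{"slide":[0.03,0,0],"spin":0},{"slide":[0.02,0,0],"spin":0},{"slide":[0,0,0],"spin":0},{"slide":[0,0,0],"spin":0}]'
python3 d.py .522 -.3475 .003
python3 - <<'E'
from h import *
im,de,P=shot('scene')
m=(abs(P[...,0]-.527)<.12)&(abs(P[...,1]+.355)<.12)
k=m&(P[...,2]>.065)&(P[...,2]<.09); q=P[k]; print('die top',len(q),cv2.minAreaRect((q[q[:,2]>.075][:,:2]*1000).astype(np.float32)),np.percentile(q[:,2],[2,50,98]))
E
```

```text
time_s: 18.62
eef_pos: [0.5208, -0.3485, 0.1177]
orientation: [0.072, 0.704, -0.071, 0.703]
ft_force: [1.1, -0.4, -5.9]
opening: 0.441
time_s: 19.5
eef_pos: [0.5224, -0.3477, 0.0404]
orientation: [0.015, 0.707, -0.015, 0.707]
ft_force: [0.0, 0.7, -5.2]
opening: 0.442
t 19.5 tcp [ 0.5224 -0.3477  0.0404] F [ 0.   0.7 -5.2] open 0.442
slide mm [37.4  0.3 -0.5]
toolx [ 0.001 -0.001 -1.   ] tooly [ 0.043  0.999 -0.001] jaw deg -2.44 q [-0.66  0.69  1.56  0.    0.89 -0.62]
die top 659 ((529.307373046875, -347.0231628417969), (91.30621337890625, 53.8502082824707), 88.06986236572266) [0.06700243 0.08138364 0.08579828]
```

```bash
python3 -m jog '[{"slide":[0.015,0,0],"spin":0},{"slide":[0.01,0,0],"spin":0},{"slide":[0.005,0,0],"spin":0},{"slide":[0.003,0,0],"spin":0},{"slide":[0.001,0,0],"spin":0},{"slide":[0,0,0],"spin":0}]'
python3 -m jog '[{"slide":[0.001,0,0],"spin":0},{"slide":[0.001,0,0],"spin":0},{"slide":[0,0,0],"spin":0}]'
python3 -m jog '[{"slide":[0.001,0,0],"spin":0},{"slide":[0,0,0],"spin":0}]'
```

```text
time_s: 20.3
eef_pos: [0.522, -0.3476, 0.0057]
orientation: [0.015, 0.707, -0.015, 0.707]
ft_force: [-0.1, 0.2, -5.3]
opening: 0.441
time_s: 20.68
eef_pos: [0.5218, -0.3474, 0.0034]
orientation: [0.015, 0.707, -0.015, 0.707]
ft_force: [-0.2, 0.1, -5.5]
opening: 0.44
time_s: 20.92
eef_pos: [0.5219, -0.3475, 0.0031]
orientation: [0.015, 0.707, -0.015, 0.707]
ft_force: [-2.9, 2.4, 4.7]
opening: 0.443
```

Contact with the slab: z force went from -5.5 to +4.7 N. Releasing and rising.

```bash
python3 -m jog '[{"slide":[0,0,0],"spin":0},{"slide":[0,0,0],"spin":0},{"slide":[0,0,0],"spin":0},{"slide":[0,0,0],"spin":0},{"slide":[0,0,0],"spin":0},{"slide":[0,0,0],"spin":0}]' -1
python3 -m jog '[{"slide":[-0.01,0,0],"spin":0},{"slide":[-0.03,0,0],"spin":0},{"slide":[-0.05,0,0],"spin":0},{"slide":[-0.05,0,0],"spin":0},{"slide":[-0.03,0,0],"spin":0},{"slide":[0,0,-0.05],"spin":0},{"slide":[0,0,-0.05],"spin":0},{"slide":[0,0,0],"spin":0}]'
python3 - <<'E'
from h import *
print(manip.read_state()['time_s'])
im,de,P=shot('scene')
q=P[(abs(P[...,0]-.522)<.07)&(abs(P[...,1]+.3475)<.07)&(P[...,2]>.038)&(P[...,2]<.055)]; z=q[:,2]
print('die top z',np.percentile(z,[5,50,95]),cv2.minAreaRect((q[:,:2]*1000).astype(np.float32)))
cv2.imwrite('pics/l.png',cv2.resize(im[130:350,60:380],(800,550))[...,::-1])
E
```

```text
time_s: 21.68
eef_pos: [0.5219, -0.3475, 0.0025]
orientation: [0.015, 0.707, -0.015, 0.707]
ft_force: [-1.0, -0.1, -0.3]
opening: 1.001
time_s: 22.68
eef_pos: [0.4196, -0.343, 0.1734]
orientation: [0.016, 0.707, -0.016, 0.707]
ft_force: [-0.3, -0.5, 0.7]
opening: 1.005
22.675
die top z [0.04092833 0.04491493 0.04784107] ((523.7573852539062, -347.1072082519531), (90.0140151977539, 43.331146240234375), 87.65003204345703)
```

View pics/l.png

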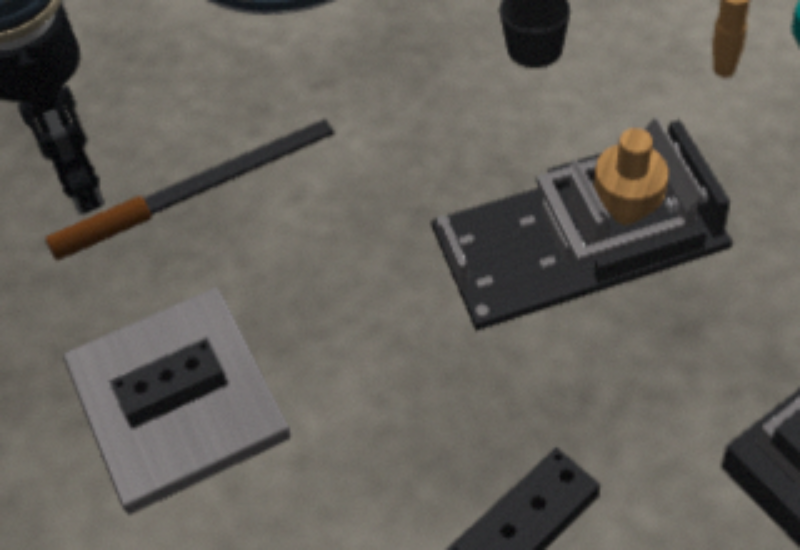

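The die lies flat and centred on the slab at (168,383), the prop is upright in the gap at (632,180), and the gripper touches nothing.

```bash
python3 -c "
from workcell import manip
print(manip.hand_in(), manip.read_state()['time_s'])"
```

```text
the job is handed in; nothing more can be done
the job is handed in; nothing more can be done
```

The job is done and handed in. The stout pale prop holds the catch open on its own, and the three-hole die lies flat in the middle of the slab. The clock read about 22.7 s at the last check, just before hand-in.

- **Prop:** I pushed it foot down to the base plate, where the vertical force reached about 8.5 N. I then moved it against the fixed post and let go. It stayed upright, and the catch's toe cleared the die by about 4 mm.
- **Die:** I lifted it straight out, carried it over, turned it about 9° to line up with the slab, and released it only after it touched. The last check put its centre within about 2 mm of the slab's. Its top was level at about 45 mm against the expected 44.
- **What disagreed:** The fingertips really end about 20 mm above the reported tool point, contrary to the tool data. Because of that, the first grip on the die closed in the air just above it, with no measurable force and without moving it. I corrected the height and the second grip held.
- **Measurement spread:** The two cameras differed by about 2 mm, which is within the stated calibration.

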